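Slide the setting gauge home under the hold-down spring

TASK

The flat aluminium setting gauge lies in its guide on the bench, its nose just short of the leaf spring. Press down hard with your fingertips on top of the gauge, where it has a black rubber pad, and slide it along the guide so that its nose passes under the spring and it ends fully home against the stop block; then let go and move clear. Only press and slide it: do not lift the gauge, do not touch the spring, and leave the things standing around where they are.

Things in the scene. Friction and masses are not known exactly. Their poses are not given: they have to be found in the camera images.
- guide: Setting guide fixed to the bench: dark steel base plate 360 x 130 x 12 mm. Origin: centre of its underside, on the bench; x = direction in which the gauge is to be slid, z up. A straight channel runs along x at y = 0, 59 mm wide, floor at z = 12 mm, between steel rails 12 mm wide with tops at z = 20 mm.
- cover_edge (a point): Middle of the top edge, at guide x = -75 mm, z = 30 mm, of the grey cover (guide x -180 to -75 mm, 99 mm wide, closed at its back) that always covers the gauge's tail. From here to guide x = +79 mm the channel is open: fingers reach the gauge there.
- rod_mid (a point): Middle of the steel cross rod over the channel: 12 mm diameter, at guide x = 85 mm, axis at z = 46 mm, between black brackets at guide y = +-57 mm (8 mm thick, 22 mm long, tops at z = 60 mm). The leaf spring hangs below it.
- stop_face (a point): Point on the guide's centre line in the plane of the stop block's face, at guide x = 165 mm, z = 22 mm (height of the gauge's upper face). The block is 83 mm wide, its top at z = 30 mm. Axes as the guide's.
- strip: The setting gauge: loose flat aluminium bar 255 x 56 x 10 mm, 0.3 to 0.5 kg, lying in the channel, upper face at guide z = 22 mm, 2 mm above the rails. Origin: centre of its underside; x axis along its length towards its nose, as the guide's x. It slides easily on the polished guide; it must travel about 55 to 70 mm
- nose (a point): Middle of the gauge's leading end at the height of its upper face (the top edge there is stepped down by 4 mm over the last 6 mm). Fully home means that it is at the stop face
- pad (a point): Centre of the top of the black rubber pad on the gauge, 60 mm long by 40 mm wide, 1 mm above the gauge's upper face (23 mm above the bench). It stays in the open window and moves with the gauge. Friction on rubber about 1, between the metal parts about 0.3 (both +-20 %). A press of 15 to 20 N straight down carries the gauge through the spring's drag; a light one slips.
- leaf (a joint): Angle of the leaf spring about its hinge under the cross rod, rad: 0 at rest, about 0.1 to 0.15 when lying on the gauge. The spring bears on the gauge with about 4 to 5 N
- leaf_tip (a point): Rolled free end of the steel leaf spring, 24 mm wide, 60 mm long, hung at guide x = 85 mm, z = 40 mm, and sloping down along +x to the tip at guide x = 140 mm, about 15 mm above the bench at rest. The gauge's nose meets its sloping underside and wedges it up
- wheel: Bystander: spare hold-down wheel, spoked aluminium ring of 95 mm diameter, 18 mm high at the hub, lying flat on the bench. Origin: centre of its underside
- thumb_knob: Bystander: black thumb knob, 44 mm diameter, 42 mm high, standing on its narrower 18 mm stem. Origin: centre of its underside
- spray_can: Bystander: small grey can, 52 mm diameter, 120 mm high, standing. Origin: centre of its underside

How it is judged:
On the way:
1. the fingers, pressing on the gauge, slide its nose in under the spring and raise the spring (value of joint leaf above 0.05 rad and x of nose in the frame of guide between 0.125 and 0.16 m and contact force between the fingers and strip above 4 N), for 0.05 s.
At the end, for the whole second after the job is handed in: The gauge lies flat in the channel (within 2 mm) and at rest, its nose within 3 mm of the stop face and the leaf spring riding on top of it (spring angle above 0.05 rad) (x of nose in the frame of guide above 0.162 m and z of strip in the frame of guide below 0.014 m and value of joint leaf above 0.05 rad and linear speed of strip below 0.01 m/s); the robot touches nothing.
It fails at once if the gauge is lifted or tipped (over 6 mm or 0.1 rad) (z of strip in the frame of guide above 0.018 m or angle between strip's own z axis and vertical above 0.1 rad).
It fails at once if the robot touches the spring with more than 1 N (contact force between any of the fingers, the arm and leaf above 1 N).
It fails at once if a bystander is moved by more than 20 mm or knocked over (distance of any of wheel, thumb_knob, spray_can from where it was at the start of the episode above 0.02 m or angle between any of thumb_knob, spray_can's own z axis and vertical above 0.5 rad).
It also fails if it takes over 38 s, if anything falls off the work surface, if the arm or the gripper's body presses on something with over 40 N, if the wrist force passes 120 N, or if a joint passes its speed limit or range.

ROBOT

A 6-joint arm with a two-finger parallel gripper is mounted at the origin on the work surface. World frame = base frame: x ahead of the robot, y to its left, z up, the work surface at z = 0. Lengths are in m, angles in rad, forces in N, time in s.
With the tool pointing down it reaches from about 0.25 to 0.725 m from the base axis. Payload 4 kg.
Tool frame: the origin (TCP) lies on the centre line of the jaws, within the pads' length; the fingertips stand 22 mm ahead of it and the grasp point (between the pads) lies 3 mm ahead of it; z points along the fingers, y is the line along which they close (so a half turn about z gives the same grasp; the last joint's range is limited). The gripper opens to 85 mm and grips with 20 to 120 N. Pads are 22 mm wide; open, the fingers measure 114 mm over their backs; the gripper's body (76 mm by 85 mm) begins 54 mm behind the grasp point. The pads swing forward as they close: fully open they stand 13 mm farther back than shut.
Start: joints at [1.256, 0.241, 0.005, 1.335, 0, 1.571], TCP at [0.155, 0.475, 0.253] pointing down, gripper open.
Joint ranges: [-2.72, 2.72], [-1.05, 1.87], [-1.09, 1.28], [-1.99, 2.15], [-1.42, 1.44], [-3.14, 3.14]. Speed limits (rad/s): [2.79, 2.79, 3.14, 3.14, 3.14, 3.14].

INTERFACE

Orientations are given as a unit quaternion [x, y, z, w].
In Python, from workcell import bot gives the robot as it stands.
- The arm moves only by the shell command python3 -m inch 'ROWS'. ROWS is JSON, one flat list of numbers, 7 for each row, row after row: the shift along the world's x, y, z in mm, then the turn, a rotation vector about the world's x, y, z in rad, then the opening in per cent of the stroke, from 0 (shut) to 100 (fully open). A call has 1 to 8 rows; each row is the pose to reach, as a shift and turn from the pose commanded when the call began; what a row does not reach only later rows make up. A row lasts 1/12 s, in which the tool goes at most 41.7 mm and 7.16 degrees, less where a joint would pass 70% of its speed; a pose out of reach is approached as far as the arm can. A call with a gripper value outside its range is refused whole. The fingers move at their own pace and stop on an object; the grip force is fixed at half the most. Time passes only in rows, so rows that repeat a pose let the fingers close. It gives the time, the measured TCP pose, the force, the opening and the grip force at its end, in the units of the state.
- bot.get_obs(): the state, without advancing time (a new reading comes with each control period).
- bot.camera(name): name is "scene" or "top" or "wrist"; returns the picture (400x640x3 uint8, blue, green, red); there is no depth.
- bot.camera_info(name): a dict with "intrinsics" (3x3 intrinsics, pixels), "camera_from_world" (4x4, takes a point from world to camera coordinates); the wrist camera has in their place "hand_eye" (4x4, takes a point from camera to tool coordinates, whose origin is the TCP and whose axes are the flange's). Camera axes: x right, y down, z forward; pixel columns grow to the right and rows downward; lengths in m; the calibration is good to about 2 mm. A picture is of the moment at which its call begins: read the wrist's pose just before it. camera_info takes no time and is no camera call.
- bot.job_done(): hands the job in; it is judged then, once.
Trained networks look in the newest picture that a camera, given by its name, has taken for a name from the list of things; names that differ only in an ending like _2 or _b are one class to them, and where a whole thing is asked for, a point or a joint stands for the part that bears it (a point fixed in the world has none). Each returns a list of dicts, best first, with "confidence" (0 to 1); they miss things now and then, are a little off and sometimes report something else, mostly with a low value. They report only what shows in the picture. A call takes as long as a camera call.
- bot.silhouettes(camera, target): "mask" (400x640 bool, what is visible of it) and "uv" ([column, row] in pixels, amid what is visible of it).
- bot.spot_point(camera, target): "uv" ([column, row] in pixels: a listed point, or the origin of a listed thing).
The state is a dict: "clock": time; "joint_pos": joint angles; "joint_vel": joint speeds; "tau": joint torques, N m; "eef_pos": TCP position; "tool_rot": TCP orientation; "ft_force": force on the tool from outside, world axes, zero at the start; "ft_torque": the same for the moment, N m; "grip_width": finger opening in m; "grasp_force": force on a finger pad.
Only numpy, scipy, OpenCV 4.12 (cv2) and the standard library are available. Lean on these libraries where they do the work, as an engineer would, in place of code of your own. Each camera call takes 0.05 s, during which the arm holds its last target. There are 200 camera calls.

## Working session

There is one attempt and no reset: what is moved stays moved. The work goes in short steps, Python scripts to look and compute and a shell command to move; the robot and the scene stay as the last step left them, time stands still between calls to the robot, and variables do not carry over. Pictures are saved under pics/ and viewed, at most 10 in all, crops included, and the job is handed in when it is done.

```bash
mkdir -p pics
cat > h.py <<'E'
from workcell import bot
import numpy as np, cv2
from scipy.spatial.transform import Rotation as R
def cam(name):
    i=bot.camera_info(name);K=np.array(i["intrinsics"])
    if name=="wrist":
        o=bot.get_obs();T=np.eye(4);T[:3,:3]=R.from_quat(o["tool_rot"]).as_matrix();T[:3,3]=o["eef_pos"]
        W=T@np.array(i["hand_eye"])
    else: W=np.linalg.inv(np.array(i["camera_from_world"]))
    return K,W
def onplane(c,uv,z):
    K,W=c;d=W[:3,:3]@np.linalg.solve(K,[uv[0],uv[1],1]);o=W[:3,3]
    return o+d*(z-o[2])/d[2]
E
python3 - <<'E'
from h import *
Z=dict(cover_edge=.03,rod_mid=.046,stop_face=.022,nose=.022,pad=.023,leaf_tip=.015,guide=0,wheel=0,thumb_knob=0,spray_can=0)
ims=[]
for n in("top","scene"):
    c=cam(n);im=bot.camera(n);ims.append(im)
    cv2.imwrite(f"pics/{n}.png",im)
    for t,z in Z.items():
        for r in bot.spot_point(n,t)[:2]:
            print(n,t,round(r["confidence"],2),np.round(r["uv"]),onplane(c,r["uv"],z).round(3))
o=bot.get_obs();print(o["clock"],o["eef_pos"],R.from_quat(o["tool_rot"]).as_matrix().round(2).tolist(),o["grip_width"])
E
```

```text
top cover_edge 0.74 [306. 250.] [0.512 0.034 0.03 ]
top rod_mid 0.74 [373. 185.] [ 0.629 -0.071  0.046]
top stop_face 0.86 [400. 155.] [ 0.693 -0.12   0.022]
top nose 0.57 [378. 179.] [ 0.647 -0.082  0.022]
top pad 0.96 [327. 234.] [0.543 0.001 0.023]
top pad 0.71 [370. 185.] [ 0.635 -0.068  0.023]
top leaf_tip 0.64 [390. 164.] [ 0.678 -0.103  0.015]
top guide 0.58 [339. 222.] [ 0.568 -0.019  0.   ]
top wheel 0.63 [279. 176.] [0.646 0.095 0.   ]
top thumb_knob 0.7 [366. 303.] [ 0.432 -0.073  0.   ]
top spray_can 0.94 [462. 224.] [ 0.581 -0.237  0.   ]
scene cover_edge 0.6 [311. 173.] [0.515 0.03  0.03 ]
scene cover_edge 0.19 [373. 206.] [0.664 0.088 0.03 ]
scene rod_mid 0.71 [305. 227.] [ 0.638 -0.066  0.046]
scene stop_face 0.87 [299. 266.] [ 0.693 -0.117  0.022]
scene nose 0.57 [304. 241.] [ 0.651 -0.079  0.022]
scene nose 0.29 [313. 173.] [0.512 0.036 0.022]
scene pad 0.65 [307. 186.] [0.537 0.005 0.023]
scene pad 0.34 [253. 179.] [ 0.453 -0.084  0.023]
scene leaf_tip 0.7 [301. 259.] [ 0.679 -0.105  0.015]
scene guide 0.89 [308. 209.] [ 0.575 -0.019 -0.   ]
scene wheel 0.98 [371. 209.] [ 0.653  0.094 -0.   ]
scene wheel 0.57 [252. 181.] [ 0.439 -0.08   0.   ]
scene thumb_knob 0.54 [251. 180.] [ 0.435 -0.082  0.   ]
scene spray_can 0.71 [220. 262.] [ 0.587 -0.236 -0.   ]
scene spray_can 0.17 [314. 172.] [0.497 0.051 0.   ]
1.1 [0.15481219 0.47544407 0.25331467] [[-0.95, 0.31, 0.0], [0.31, 0.95, 0.0], [-0.0, 0.0, -1.0]] 0.08549111735139985
```

```bash
python3 -c "
import cv2
a=cv2.imread('pics/top.png')[110:340,220:500];b=cv2.imread('pics/scene.png')[110:340,190:470]
cv2.imwrite('pics/both.png',cv2.resize(cv2.vconcat([a,b])[:, :],None,fx=1.3,fy=1.3))"
```

```text
(no output)
```

View pics/both.png

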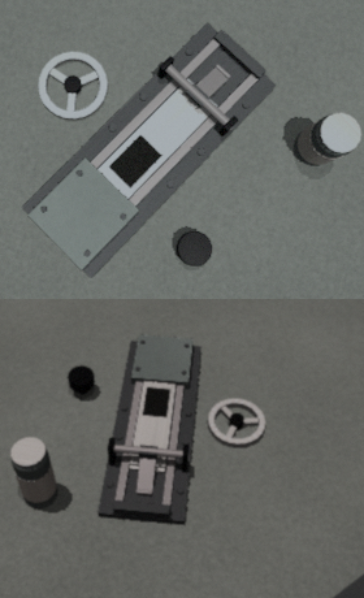

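```bash
python3 -m inch '[25,-30,0,0,0,-0.1,0, 50,-60,0,0,0,-0.2,0, 75,-90,0,0,0,-0.3,0, 100,-120,0,0,0,-0.384,0, 125,-150,0,0,0,-0.384,0, 150,-180,0,0,0,-0.384,0, 175,-210,0,0,0,-0.384,0, 195,-235,0,0,0,-0.384,0]'
```

```text
clock: 1.77
eef_pos: [0.3511, 0.2384, 0.2536]
tool_rot: [0.343, 0.939, 0.0, 0.0]
ft_force: [0.8, 1.2, 0.3]
grip_width: -0.0002
grasp_force: 0.0
```

The pictures agree with the networks: pad at top (327,234), guide running up-right at about -40°, spring under the rod.

```bash
python3 -m inch '[25,-31,-10,0,0,0,0, 50,-62,-20,0,0,0,0, 75,-93,-30,0,0,0,0, 100,-124,-45,0,0,0,0, 125,-155,-65,0,0,0,0, 150,-186,-85,0,0,0,0, 175,-217,-105,0,0,0,0, 189,-235,-120,0,0,0,0]'
python3 - <<'E'
from h import *
Z=dict(cover_edge=.03,rod_mid=.046,nose=.022,pad=.023,stop_face=.022)
for n in("top","wrist"):
    c=cam(n);im=bot.camera(n);cv2.imwrite(f"pics/{n}2.png",im)
    for t,z in Z.items():
        for r in bot.spot_point(n,t)[:1]:
            print(n,t,round(r["confidence"],2),np.round(r["uv"]),onplane(c,r["uv"],z).round(4))
o=bot.get_obs();print(o["eef_pos"],o["ft_force"],o["clock"])
E
```

```text
clock: 2.43
eef_pos: [0.5404, 0.0032, 0.1326]
tool_rot: [0.343, 0.939, 0.0, 0.001]
ft_force: [1.6, -0.3, -0.2]
grip_width: -0.0
grasp_force: 0.0
top nose 0.23 [462. 221.] [ 0.5825 -0.2306  0.022 ]
top stop_face 0.95 [399. 155.] [ 0.693  -0.1167  0.022 ]
wrist cover_edge 0.67 [334. 161.] [0.5144 0.0337 0.03  ]
wrist rod_mid 0.84 [328. 364.] [ 0.6339 -0.0711  0.046 ]
wrist nose 0.8 [329. 358.] [ 0.6465 -0.0808  0.022 ]
wrist pad 0.62 [333. 213.] [0.5453 0.0075 0.023 ]
wrist stop_face 0.41 [332. 214.] [0.5459 0.0067 0.022 ]
[0.53886599 0.00629028 0.13419508] [ 0.23341322 -0.76083484 -0.21769214] 3.0333
```

View pics/wrist2.png

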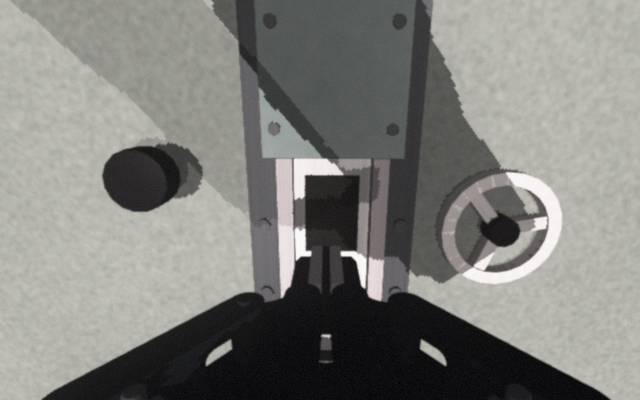

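```bash
python3 -m inch '[0,0,-25,0,0,0,0, 1,0,-50,0,0,0,0, 2,1,-70,0,0,0,0, 2,1,-80,0,0,0,0, 2,1,-83,0,0,0,0, 2,1,-83,0,0,0,0]'; python3 -m inch '[0,0,-2,0,0,0,0, 0,0,-4,0,0,0,0, 0,0,-4,0,0,0,0]'
```

```text
clock: 3.53
eef_pos: [0.5404, 0.0066, 0.05]
tool_rot: [0.342, 0.94, -0.0, -0.001]
ft_force: [-0.4, 0.1, 0.4]
grip_width: -0.0004
grasp_force: 0.0
clock: 3.78
eef_pos: [0.5415, 0.0064, 0.0471]
tool_rot: [0.342, 0.94, 0.0, 0.001]
ft_force: [-0.4, -0.0, 0.0]
grip_width: -0.0001
grasp_force: 0.0
```

```bash
python3 -m inch '[0,0,-1,0,0,0,0, 0,0,-2,0,0,0,0, 0,0,-2,0,0,0,0]'; python3 -m inch '[0,0,-1,0,0,0,0, 0,0,-1,0,0,0,0]'
```

```text
clock: 4.03
eef_pos: [0.5413, 0.0064, 0.0451]
tool_rot: [0.342, 0.94, 0.0, 0.001]
ft_force: [-0.6, -0.4, 3.8]
grip_width: 0.0
grasp_force: 1.9
clock: 4.2
eef_pos: [0.5414, 0.0064, 0.0451]
tool_rot: [0.342, 0.94, 0.0, 0.001]
ft_force: [-3.4, 0.3, 10.2]
grip_width: -0.0001
grasp_force: 5.3
```

```bash
python3 -m inch '[0,0,-1,0,0,0,0, 0,0,-1.5,0,0,0,0, 0,0,-1.5,0,0,0,0]'; python3 -m inch '[2,-1.5,0,0,0,0,0, 4,-3.5,0,0,0,0,0, 6,-5,0,0,0,0,0, 8,-6.5,0,0,0,0,0, 10,-8.5,0,0,0,0,0, 12,-10,0,0,0,0,0, 12,-10,0,0,0,0,0]'
```

```text
clock: 4.45
eef_pos: [0.5414, 0.0064, 0.045]
tool_rot: [0.342, 0.94, 0.0, 0.001]
ft_force: [-6.3, 0.4, 19.7]
grip_width: -0.0003
grasp_force: 10.0
clock: 5.03
eef_pos: [0.5538, -0.0021, 0.045]
tool_rot: [0.342, 0.94, 0.002, 0.001]
ft_force: [-4.4, 3.4, 19.2]
grip_width: 0.0001
grasp_force: 9.3
```

```bash
python3 -m inch '[2,-2,0,0,0,0,0, 5,-4,0,0,0,0,0, 7,-6,0,0,0,0,0, 10,-8,0,0,0,0,0, 12,-10,0,0,0,0,0, 15,-12.5,0,0,0,0,0, 15,-12.5,0,0,0,0,0]'
python3 - <<'E'
from h import *
c=cam("wrist");im=bot.camera("wrist");cv2.imwrite("pics/w3.png",im);cv2.imwrite("pics/s3.png",cv2.resize(bot.camera("scene")[120:320,200:420],None,fx=2.7,fy=2.7))
for n in("wrist","scene"):
  c=cam(n)
  for t,z in dict(nose=.022,pad=.023,leaf_tip=.022).items():
    for r in bot.spot_point(n,t)[:1]: print(n,t,round(r["confidence"],2),onplane(c,r["uv"],z).round(4))
E
```

```text
clock: 5.62
eef_pos: [0.5682, -0.0141, 0.045]
tool_rot: [0.342, 0.94, 0.002, 0.0]
ft_force: [-6.8, 5.3, 18.8]
grip_width: 0.0002
grasp_force: 9.7
wrist pad 0.72 [ 0.446  -0.0624  0.023 ]
scene nose 0.55 [ 0.6716 -0.0991  0.022 ]
scene pad 0.65 [ 0.5656 -0.0141  0.023 ]
```

View pics/s3.png

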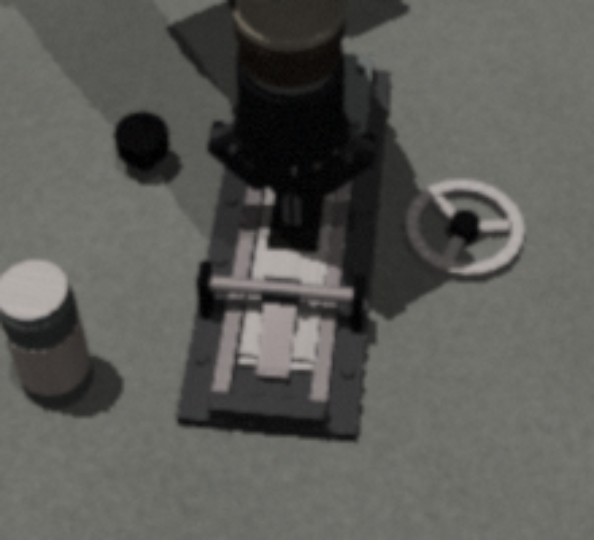

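The gauge follows. Its nose (crop row ~368) is already under the spring, and the stop is still ahead at row ~400.

```bash
python3 -m inch '[2,-1.5,-0.3,0,0,0,0, 4,-3.5,-0.3,0,0,0,0, 6,-5,-0.3,0,0,0,0, 8,-6.5,-0.3,0,0,0,0, 10,-8.5,-0.3,0,0,0,0, 12,-10,-0.3,0,0,0,0, 12,-10,-0.3,0,0,0,0]'; python3 -m inch '[1,-1,0,0,0,0,0, 2,-1.5,0,0,0,0,0, 3,-2.5,0,0,0,0,0, 3,-2.5,0,0,0,0,0]'
```

```text
clock: 6.6
eef_pos: [0.5786, -0.0228, 0.045]
tool_rot: [0.341, 0.94, 0.003, -0.002]
ft_force: [-12.3, 8.7, 24.1]
grip_width: -0.0
grasp_force: 12.1
clock: 6.93
eef_pos: [0.5821, -0.0258, 0.045]
tool_rot: [0.341, 0.94, 0.003, -0.001]
ft_force: [-9.0, 7.5, 21.7]
grip_width: -0.0001
grasp_force: 11.2
```

```bash
python3 -m inch '[1,-1,0,0,0,0,0, 2,-1.5,0,0,0,0,0, 3,-2.5,0,0,0,0,0, 3,-2.5,0,0,0,0,0]';  python3 -m inch '[1,-1,0,0,0,0,0, 2,-1.5,0,0,0,0,0, 3,-2.5,0,0,0,0,0, 3,-2.5,0,0,0,0,0]'
```

```text
clock: 7.27
eef_pos: [0.5851, -0.0283, 0.045]
tool_rot: [0.341, 0.94, 0.003, -0.001]
ft_force: [-9.4, 6.7, 21.7]
grip_width: -0.0
grasp_force: 11.1
clock: 7.6
eef_pos: [0.5881, -0.0309, 0.045]
tool_rot: [0.341, 0.94, 0.003, -0.001]
ft_force: [-9.3, 7.8, 21.7]
grip_width: 0.0003
grasp_force: 11.0
```

```bash
python3 -m inch '[1,-1,0,0,0,0,0, 2,-1.5,0,0,0,0,0, 3,-2.5,0,0,0,0,0, 3,-2.5,0,0,0,0,0]'
python3 - <<'E'
from h import *
cv2.imwrite("pics/s4.png",cv2.resize(bot.camera("scene")[200:300,250:370],None,fx=5,fy=5))
c=cam("scene")
for t,z in dict(nose=.022,pad=.023,stop_face=.022).items():
    for r in bot.spot_point("scene",t)[:1]: print(t,round(r["confidence"],2),r["uv"],onplane(c,r["uv"],z).round(4))
E
```

```text
clock: 7.93
eef_pos: [0.5911, -0.0334, 0.045]
tool_rot: [0.341, 0.94, 0.003, -0.001]
ft_force: [-9.6, 6.4, 22.6]
grip_width: 0.0004
grasp_force: 10.9
nose 0.67 [299.9, 264.2] [ 0.6912 -0.115   0.022 ]
pad 0.81 [306.6, 210.4] [ 0.5916 -0.033   0.023 ]
stop_face 0.58 [300.0, 267.7] [ 0.6978 -0.119   0.022 ]
```

View pics/s4.png

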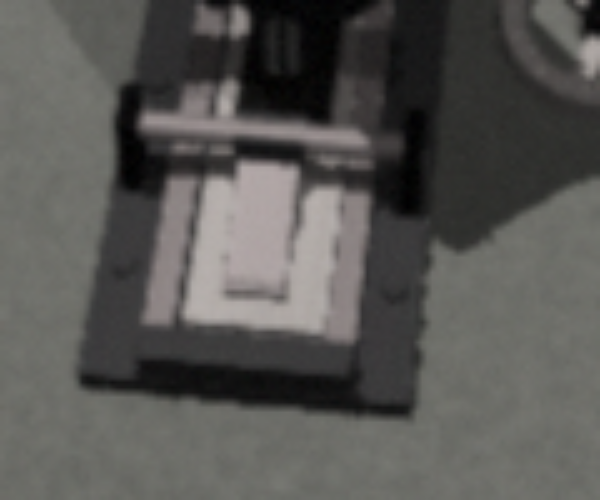

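The nose (crop row ~328) is nearly at the stop block (row ~335), with the spring on top. I'll push on until the force rises.

```bash
python3 -m inch '[1,-1,0,0,0,0,0, 2,-1.5,0,0,0,0,0, 3,-2.5,0,0,0,0,0, 3,-2.5,0,0,0,0,0]';  python3 -m inch '[1,-1,0,0,0,0,0, 2,-1.5,0,0,0,0,0, 2,-1.5,0,0,0,0,0]'
```

```text
clock: 8.47
eef_pos: [0.592, -0.0342, 0.045]
tool_rot: [0.341, 0.94, 0.004, -0.003]
ft_force: [-13.3, 12.3, 27.1]
grip_width: -0.0001
grasp_force: 13.3
clock: 8.72
eef_pos: [0.5921, -0.0343, 0.045]
tool_rot: [0.341, 0.94, 0.004, -0.006]
ft_force: [-17.9, 14.2, 30.6]
grip_width: -0.0001
grasp_force: 15.3
```

The TCP has stopped and the force has climbed, so the gauge is against the stop. I'll lift straight off.

```bash
python3 -m inch '[0,0,2,0,0,0,0, 0,0,6,0,0,0,0, 0,0,15,0,0,0,0, 0,0,30,0,0,0,0, 0,0,55,0,0,0,0, 0,0,80,0,0,0,0, 0,0,110,0,0,0,0]'; python3 -m inch '[-20,15,15,0,0,0,0, -45,35,30,0,0,0,0, -70,55,40,0,0,0,0, -95,80,40,0,0,0,0, -120,105,40,0,0,0,0, -140,130,40,0,0,0,0, -140,130,40,0,0,0,0]'
python3 - <<'E'
from h import *
cv2.imwrite("pics/s5.png",cv2.resize(bot.camera("scene")[150:300,230:410],None,fx=4,fy=4))
bot.camera("top")
for n in("scene","top"):
  c=cam(n)
  for t,z in dict(nose=.022,pad=.023,stop_face=.022).items():
    for r in bot.spot_point(n,t)[:1]: print(n,t,round(r["confidence"],2),onplane(c,r["uv"],z).round(4))
E
```

```text
clock: 9.3
eef_pos: [0.5962, -0.0406, 0.1515]
tool_rot: [0.343, 0.939, -0.0, -0.001]
ft_force: [0.4, -0.3, 0.2]
grip_width: 0.0001
grasp_force: 0.0
clock: 9.88
eef_pos: [0.4535, 0.0925, 0.192]
tool_rot: [0.34, 0.94, 0.0, -0.001]
ft_force: [-0.6, 0.4, -0.5]
grip_width: -0.0002
grasp_force: 0.0
scene nose 0.77 [ 0.6951 -0.1175  0.022 ]
scene pad 0.78 [ 0.5926 -0.0283  0.023 ]
scene stop_face 0.91 [ 0.6946 -0.1163  0.022 ]
top nose 0.67 [ 0.6963 -0.1192  0.022 ]
top pad 0.56 [ 0.5936 -0.0356  0.023 ]
top stop_face 0.95 [ 0.6946 -0.1178  0.022 ]
```

View pics/s5.png

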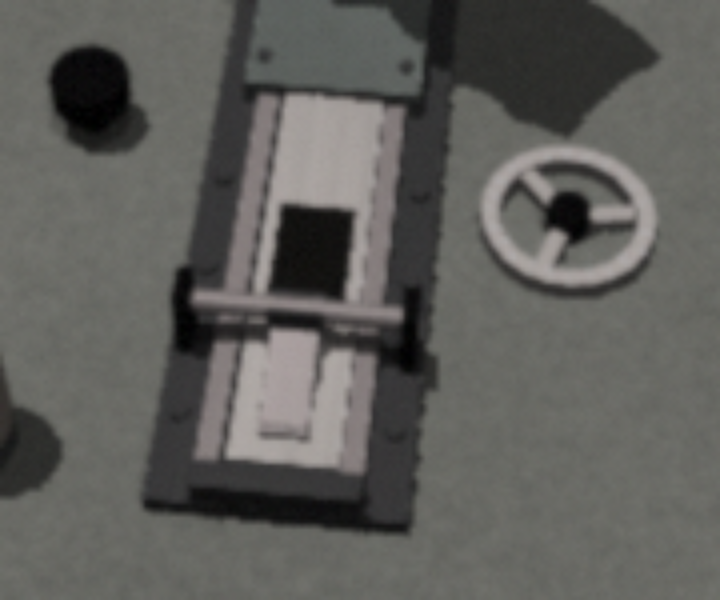

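The gauge sits against the stop block (nose at row ~462, on the block's edge). The spring rides on top, and the wheel and knob are where they were.

```bash
python3 -c "
from workcell import bot
print(bot.job_done())"
```

```text
the job is handed in; nothing more can be done
None
```

The gauge was pressed and slid about 65 mm until it met the stop block, with the leaf spring riding on top; the arm then moved clear and I handed in the job at about 10 s (no verdict was returned).

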